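# Fold up the shutter enclosure and fit its cover

## Robot

A 6-joint arm with a two-finger parallel gripper is mounted at the origin on the work surface. World frame = base frame: x ahead of the robot, y to its left, z up, the work surface at z = 0. Lengths are in m, angles in rad, forces in N, time in s.
With the tool pointing down it reaches from about 0.425 to 0.95 m from the base axis. Payload 3.5 kg.
Tool frame: the origin (TCP) lies between the finger pads; the fingertips stand 19 mm ahead of it and the grasp point (between the pads) is the TCP; z points along the fingers, y is the line along which they close (so a half turn about z gives the same grasp; the last joint's range is limited). The gripper opens to 85 mm and grips with 20 to 120 N. Pads are 22 mm wide; open, the fingers measure 114 mm over their backs; the gripper's body (76 mm by 85 mm) begins 54 mm behind the grasp point. The pads swing forward as they close: fully open they stand 13 mm farther back than shut.
Start: joints at [-1.437, 0.286, 1.577, -0, 1.279, -0.15], TCP at [0.189, -0.648, 0.25] pointing down, gripper open.
Joint ranges: [-2.77, 2.77], [-0.9, 2.22], [0.21, 2.48], [-1.53, 4.67], [0.24, 2.81], [-2.84, 2.84]. Speed limits (rad/s): [2.79, 2.79, 3.14, 3.14, 3.14, 3.14].

## Interface

Orientations are given as a unit quaternion [x, y, z, w].
In Python, from plant import monitor, eyes, ctrl gives the robot as it stands.
- The arm moves only by the shell command python3 -m handwheel 'ROWS' [FORCE]. ROWS is JSON, a list of rows, each a list of 7 numbers: the shift along the tool's x, y, z in units of 40 cm (1.0 is 40 cm), then the turn, a rotation vector about the tool's x, y, z in units of pi rad (1.0 is pi rad), then the opening, from -1 (shut) to 1 (fully open). A call has 1 to 12 rows; each row is the pose to reach, as a shift and turn from the pose commanded when the call began, along the tool's axes at that moment, turning the shorter way round; what a row does not reach only later rows make up. A row lasts 1/8 s, in which the tool goes at most 62.5 mm and 10.7 degrees, less where a joint would pass 70% of its speed; a pose out of reach is approached as far as the arm can. A call with a number of a shift or a turn outside -1 to 1 is refused whole. A call with a gripper value outside its range is refused whole. The fingers move at their own pace and stop on an object; FORCE is the grip in N (left out, the last holds). Time passes only in rows, so rows that repeat a pose let the fingers close. It gives the time, the measured TCP pose, the force, the opening and the grip force at its end, in the units of the state.
- monitor.get_state(): the state, without advancing time (a new reading comes with each control period).
- eyes.read_camera(name): name is "side" or "top" or "wrist"; returns the picture (480x640x3 uint8, red, green, blue); there is no depth.
- eyes.camera_params(name): a dict with "K" (3x3 intrinsics, pixels), "R" (3x3) and "t" (3): a world point X has camera coordinates R X + t. Camera axes: x right, y down, z forward; pixel columns grow to the right and rows downward; lengths in m; the calibration is good to about 2 mm. A picture is of the moment at which its call begins: read the wrist's pose just before it. camera_params takes no time and is no camera call; for the wrist camera it gives the pose at the moment of the call.
- ctrl.sign_off(): hands the job in; it is judged then, once.
The state is a dict: "time": time; "qpos": joint angles; "dq": joint speeds; "joint_efforts": joint torques, N m; "eef_pos": TCP position; "tcp_rot": TCP orientation; "contact_force": force on the tool from outside, world axes, zero at the start; "wrist_torque": the same for the moment, N m; "opening": opening from 0.0 (shut) to 1.0 (fully open); "finger_force": force on a finger pad.
Only numpy, scipy, OpenCV 4.12 (cv2) and the standard library are available. Lean on these libraries where they do the work, as an engineer would, in place of code of your own. Each camera call takes 0.05 s, during which the arm holds its last target. There are 200 camera calls.

## Task

Gently fold up the three hinged side panels of the small enclosure until each stands upright, fully home against the corner posts. Then take the square cover by its bar handle, lower it gently (do not drop it) over the two locating pins until it rests flush on the posts, and let go; leave the other equipment on the table where it is.

Things in the scene. Friction and masses are not known exactly. Their poses are not given: they have to be found in the camera images.
- enclosure: Fixed folding enclosure. Origin on the table under its centre, z up, -x its front (towards the robot at yaw 0). Aluminium base 120 x 120 mm on feet, top face at 40 mm. Four corner posts 14 x 14 mm at x, y = +-53 mm, tops at 102 mm; two carry pins. Fixed dark wall with aperture at the rear (+x); a black shutter 34 x 50 x 44 mm inside. The other three sides are hinged panels.
- pin_rear (a point): Root of the pin on the post at (+53,+53) mm of the enclosure, at the post top, 102 mm up. The pin is upright, 8 mm thick, 12 mm tall, the last 5 mm tapered.
- pin_front (a point): The same for the second pin, on the other post of that diagonal, at (-53,-53) mm.
- seat (a point): Centre of the plane of the four post tops, 102 mm above the table, axes as enclosure. The cover's origin comes here when seated.
- panel_front (a joint): Dark panel on the enclosure's -x side, 100 mm wide, 60 mm from hinge to free edge, 5 mm thick. Hinge line along y at x = -60, z = 40 mm. 0: flat, pointing outward, underside 35 mm above the table with open space below; grows as raised; 1.571 rad: upright on its stop, outer face 65 mm from the centre. Stiff hinge (about 1.5 N at the free edge), stays where left.
- panel_left (a joint): Like panel_front, on the enclosure's +y side: hinge line along x at y = +60 mm, z = 40 mm; flat it points to +y.
- panel_right (a joint): Like panel_front, on the enclosure's -y side: hinge line along x at y = -60 mm, z = 40 mm; flat it points to -y.
- cover: Loose square cover, dark steel, 134 x 134 x 6 mm, about 0.28 kg, flat on the table. Origin at the centre of its underside, z up. 11 mm through holes at (+53,+53) and (-53,-53) mm, so it fits the pins at the enclosure's yaw or half a turn from it. Aluminium bar handle on top: 60 mm along x, 12 mm wide in y, from 22 to 40 mm above the underside.
- post: Bystander: chromed post 13 mm thick, 105 mm tall on a 40 mm round foot; origin under its centre.
- stage: Bystander: teal rotation stage 80 x 80 mm, 27 mm tall, with a small knob at its +y side; origin under its centre.
- nd_filter: Bystander: smoked glass filter in a round aluminium cell 51 mm across on a foot, 78 mm tall; origin under its centre.
Things that resemble listed ones, but are neither listed nor needed, are in the scene too. Several things have the shape of the cover; the one meant has the colours described above.

How it is judged:
On the way, in this order (a step that is already met when the one before it is completed fails the run):
1. all three panels stand upright against the posts (within about 3 degrees) at the same time (value of joint each of panel_front, panel_left, panel_right above 1.52 rad), for 0.2 s.
2. the cover is brought over the erected enclosure, within 30 mm of its centre and more than 12 mm above its seat (value of joint each of panel_front, panel_left, panel_right above 1.5 rad and horizontal distance between cover and seat below 0.03 m and z of cover in the frame of seat above 0.012 m), for 0.1 s.
At the end, for the whole second after the job is handed in: All three panels upright (above 1.52 rad), the cover right way up over both pins, flush on the posts (within 2.5 mm of the seat in height, 4 mm sideways, tilt under 0.03 rad), at rest and released (all of step 1 and horizontal distance between cover and seat below 0.004 m and z of cover in the frame of seat between -0.003 and 0.0025 m and angle between cover's own z axis and vertical below 0.03 rad and angle between the x axis of cover and the x axis of enclosure, either way round below 0.08 rad and linear speed of cover below 0.01 m/s and contact force between the fingers and cover below 0.1 N); the robot touches nothing.
It fails at once if the robot presses on the enclosure or a panel with more than 40 N (contact force between any of the arm, the fingers and enclosure above 40 N).
It fails at once if the cover is dropped onto the posts (faster than 0.4 m/s within 25 mm above the seat) (horizontal distance between cover and seat below 0.03 m and z of cover in the frame of seat below 0.025 m and linear speed of cover above 0.4 m/s).
It fails at once if the post, the stage or the filter is pushed away by more than 15 mm (distance of any of post, stage, nd_filter from where it was at the start of the episode above 0.015 m).
It fails at once if the filter or the post is tipped (angle between any of nd_filter, post's own z axis and vertical above 0.35 rad).
It also fails if it takes over 72 s, if anything falls off the work surface, if the arm or the gripper's body presses on something with over 40 N, if the wrist force passes 120 N, or if a joint passes its speed limit or range.

## Working session

There is one attempt and no reset: what is moved stays moved. The work goes in short steps, Python scripts to look and compute and a shell command to move; the robot and the scene stay as the last step left them, time stands still between calls to the robot, and variables do not carry over. Pictures are saved under pics/ and viewed, at most 10 in all, crops included, and the job is handed in when it is done.

```bash
mkdir -p pics; python3 - <<'E'
from plant import monitor, eyes
import cv2,json
s=monitor.get_state();print({k:s[k] for k in('time','eef_pos','tcp_rot','opening','contact_force')})
for n in('top','side'):
    im=eyes.read_camera(n);cv2.imwrite(f'pics/{n}0.png',im[:,:,::-1])
    p=eyes.camera_params(n);print(n,p)
E
```

```text
{'time': 0.0, 'eef_pos': array([ 0.18893506, -0.64737276,  0.24893277]), 'tcp_rot': array([ 9.89949930e-01,  1.41413321e-01,  6.74630243e-06, -1.18703785e-03]), 'opening': 0.9989323349385455, 'contact_force': array([0.33084576, 0.43439145, 0.3444492 ])}
top {'K': array([[461.82914909,   0.        , 324.42704402],
       [  0.        , 461.82914909, 234.61180928],
       [  0.        ,   0.        ,   1.        ]]), 'R': array([[ 0.01301718, -0.99984019, -0.01225379],
       [-0.98146759, -0.01043292, -0.19134401],
       [ 0.19118559,  0.01451746, -0.98144654]]), 't': array([-0.08843963,  0.56356451,  0.96387624])}
side {'K': array([[509.74236012,   0.        , 319.6215498 ],
       [  0.        , 509.74236012, 240.35059123],
       [  0.        ,   0.        ,   1.        ]]), 'R': array([[-0.88221998, -0.47075981,  0.00855043],
       [-0.31176846,  0.57046358, -0.75984981],
       [ 0.35282904, -0.67302044, -0.65004243]]), 't': array([0.42503136, 0.29533795, 0.73571021])}
```

View pics/top0.png

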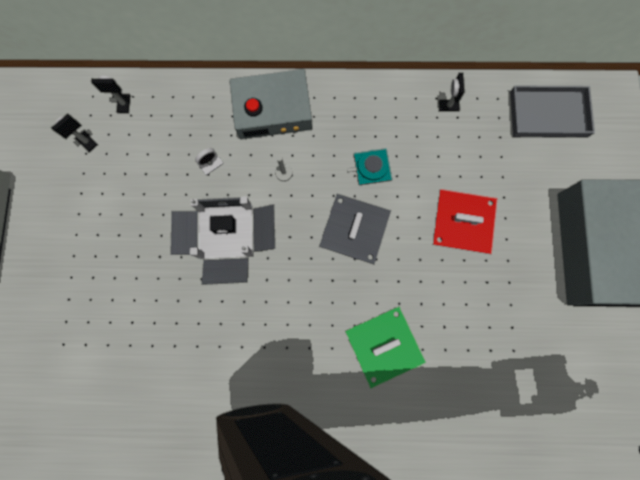

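View pics/side0.png

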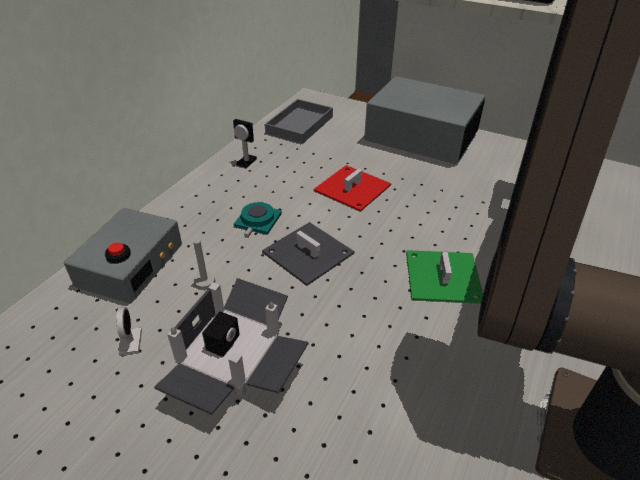

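Things with the cover's shape, in the top picture: dark grey plate (356,228), red (465,220), green (385,346). The dark steel one with the aluminium handle at (356,228) matches. The enclosure is at (224,230). The bystanders are the post (283,170), stage (373,166) and filter (208,160). I'll check the choice in a close crop.

```bash
python3 - <<'E'
import cv2,numpy as np
a=cv2.imread('pics/top0.png')[135:290,160:400];a=cv2.resize(a,None,fx=3.33,fy=3.33,interpolation=cv2.INTER_CUBIC)
cv2.imwrite('pics/crop_top.png',a)
b=cv2.imread('pics/side0.png')[215:415,140:360];b=cv2.resize(b,None,fx=3,fy=3,interpolation=cv2.INTER_CUBIC)
cv2.imwrite('pics/crop_side.png',b)
E
```

```text
(no output)
```

View pics/crop_top.png

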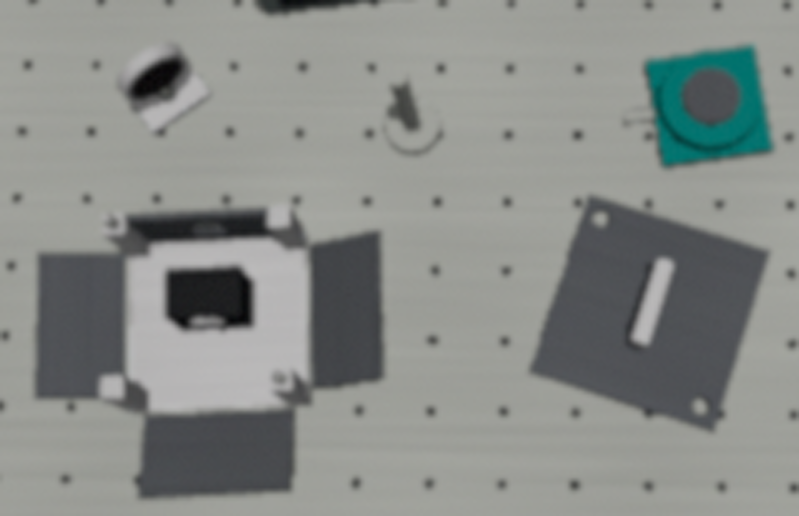

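View pics/crop_side.png

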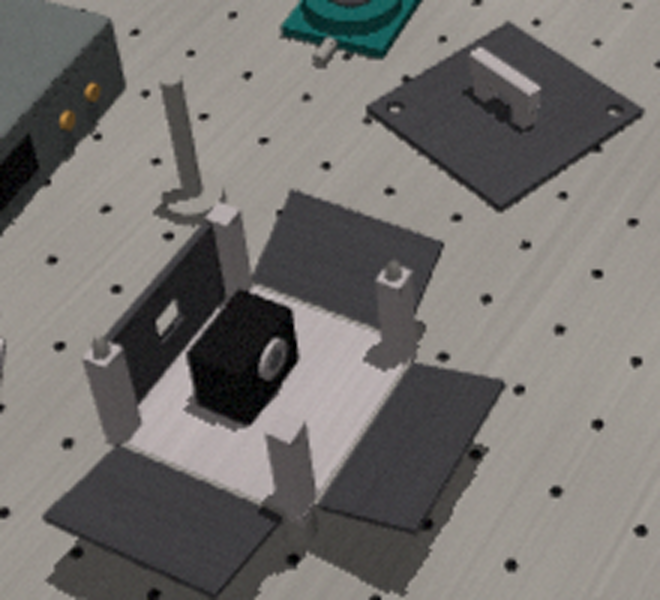

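The close crop confirms the choice: a dark plate with an aluminium handle, and holes at upper-left and lower-right. The right panel already appears partly raised. Next I fit the poses.

```bash
cat > fit.py <<'E'
import numpy as np
from scipy.optimize import least_squares
from plant import eyes
def proj(n,X,P=None):
    p=P or eyes.camera_params(n); c=np.asarray(X)@p['R'].T+p['t']; q=c@p['K'].T; return q[:,:2]/q[:,2:]
def world(v,L):
    L=np.asarray(L,float)/1000; c,s=np.cos(v[2]),np.sin(v[2])
    return np.c_[v[0]+c*L[:,0]-s*L[:,1],v[1]+s*L[:,0]+c*L[:,1],L[:,2]]
def fit(obs,v0):  # obs: list of (cam, local pts, pixels)
    f=lambda v:np.concatenate([(proj(n,world(v,L))-np.asarray(px)).ravel() for n,L,px in obs])
    r=least_squares(f,v0,loss='soft_l1'); return r.x,f(r.x).reshape(-1,2)
def ray(n,u,z):
    p=eyes.camera_params(n); d=p['R'].T@np.linalg.solve(p['K'],[u[0],u[1],1]); o=-p['R'].T@p['t']; return o+d*(z-o[2])/d[2]
E
python3 - <<'E'
from fit import *
T=lambda a:(np.array(a)+.5)/3.33-.5+[160,135]
S=lambda a:(np.array(a)+.5)/3-.5+[140,215]
e=[('top',[(53,53,102),(53,-53,102),(-53,53,102),(-53,-53,102),(50,120,40),(-50,120,40),(-120,50,40),(-120,-50,40)],
 T([(116,224),(278,217),(112,386),(282,381),(38,254),(37,398),(139,496),(291,490)])),
 ('side',[(53,53,102),(53,-53,102),(-53,53,102),(-53,-53,102)],S([(104,352),(224,213),(288,432),(395,277)]))]
c=[('top',[(53,53,6),(-53,-53,6),(67,67,6),(67,-67,6),(-67,-67,6),(-67,67,6),(30,0,40),(-30,0,40)],
 T([(600,219),(700,406),(590,196),(769,251),(714,431),(531,372),(664,262),(641,342)])),
 ('side',[(53,53,6),(-53,-53,6),(67,67,6),(67,-67,6),(-67,-67,6),(-67,67,6)],
 S([(396,107),(615,110),(367,109),(508,23),(642,113),(500,209)]))]
np.set_printoptions(precision=4,suppress=True)
for o in(e,c):
  for sel in(o,o[:1],o[1:]):
    v,r=fit(sel,[.6,0,0]); print(v,np.degrees(v[2]))
    if sel is o: print(r.round(1).tolist())
for n,u in(('post',(412,138)),('filter',(170,105)),('stage',(710,105))): print(n,ray('top',T([u])[0],0))
E
```

```text
[0.5732 0.1416 0.046 ] 2.636788715663212
[[-0.5, -0.2], [0.4, 0.2], [-0.4, 0.2], [-0.8, -0.0], [1.3, 0.3], [0.2, 0.7], [0.4, 1.7], [0.3, 2.0], [-0.9, -0.2], [-0.1, 0.0], [-1.6, -1.3], [-0.3, 0.0]]
[0.5743 0.1419 0.0472] 2.7016043094967785
[0.5718 0.1416 0.0553] 3.1703250149848627
[ 0.5894 -0.1508 -0.3033] -17.37596778795424
[[-0.0, 0.0], [-0.0, 0.4], [-0.9, -0.3], [0.1, 0.2], [-0.1, 0.5], [-1.0, 0.3], [0.4, -0.5], [-0.7, 0.4], [-0.5, -0.1], [-0.1, -0.3], [-0.5, -0.9], [0.0, -0.6], [0.6, -1.1], [0.3, -0.5]]
[ 0.5898 -0.1514 -0.3007] -17.229072929148327
[ 0.5886 -0.1493 -0.307 ] -17.590606921709746
post [0.7162 0.0188 0.    ]
filter [0.7394 0.1941 0.    ]
stage [ 0.7428 -0.1945  0.    ]
```

```bash
cat > mv.py <<'E'
import numpy as np
from scipy.spatial.transform import Rotation as Ro
from plant import monitor
ENC=np.array([.5735,.1418,.047])
OUT={'front':np.pi,'left':np.pi/2,'right':-np.pi/2}
def tool(panel,phi):   # outward dir o, tool y along hinge
    a=OUT[panel]+ENC[2]; o=np.array([np.cos(a),np.sin(a),0]); k=np.array([0,0,1.])
    z=-np.sin(phi)*o-np.cos(phi)*k
    h={'front':ENC[2]+np.pi/2}.get(panel,ENC[2]); y=np.array([np.cos(h),np.sin(h),0])
    return o,k,z,np.c_[np.cross(y,z),y,z]
def corner_pose(panel,phi,out,up,w=.011,tip=.019):
    o,k,z,R=tool(panel,phi)
    c=np.r_[ENC[:2],0]+o*out+k*up
    n=np.cos(phi)*o-np.sin(phi)*k       # from inner corner to tip centre
    return c+w*n-tip*z,R
def arc(panel,phi,th,kk=.012,extra=0):
    out=.06+.06*np.cos(th)+.005*np.sin(th); up=.04+.06*np.sin(th)-.005*np.cos(th)
    d=(np.sin(phi),np.cos(phi)) if th<np.pi/2-phi else (np.cos(th),np.sin(th))
    return corner_pose(panel,phi,out-kk*d[0]-extra,up-kk*d[1])
def rows(targets,g=-1):
    s=monitor.get_state(); p=s['eef_pos']; R=Ro.from_quat(s['tcp_rot'])
    print('t',round(s['time'],2),'pos',p.round(4),'q',np.round(s['qpos'],2),'F',s['contact_force'].round(1))
    for P,M in targets:
        d=R.inv().apply(P-p)/.4; r=(R.inv()*Ro.from_matrix(M)).as_rotvec()/np.pi
        print([*d.round(3).tolist(),*r.round(3).tolist(),g])
E
python3 - <<'E'
from fit import *; from mv import *
from scipy.optimize import minimize_scalar
T=lambda a:(np.array(a)+.5)/3.33-.5+[160,135]
px=T([(380,233),(383,378)])
f=lambda t:np.abs(proj('top',world(ENC,[(s*50,-60-60*np.cos(t),40+60*np.sin(t)) for s in(1,-1)]))-px).sum()
print('right theta',minimize_scalar(f,bounds=(0,1.2),method='bounded').x)
p,R=corner_pose('right',np.pi/4,.15,.1); rows([(p+[0,0,.1],R)])
E
```

```text
right theta 0.44667672672303654
t 0.1 pos [ 0.189  -0.6474  0.2491] q [-1.44  0.29  1.58 -0.    1.28 -0.15] F [-0.2 -0.1 -0.1]
[1.375, -1.209, 0.111, 0.166, 0.211, -0.401, -1]
```

```bash
python3 -m handwheel '[[0.7,-0.6,0.0,0,0,-0.2,-1],[0.7,-0.6,0.0,0,0,-0.2,-1],[0.7,-0.6,0.0,0,0,-0.2,-1],[0.7,-0.6,0.0,0,0,-0.2,-1],[0.7,-0.6,0.0,0,0,-0.2,-1],[0.7,-0.6,0.0,0,0,-0.2,-1],[0.7,-0.6,0,0,0,-0.2,-1]]'; python3 -c "
from mv import *
p,R=corner_pose('right',np.pi/4,.15,.1); rows([(p+[0,0,.1],R)])"
```

```text
time: 0.98
eef_pos: [0.392, -0.336, 0.2499]
tcp_rot: [0.897, 0.443, 0.0, -0.001]
contact_force: [-0.4, -0.6, -0.0]
opening: -0.002
finger_force: 0.0
t 0.97 pos [ 0.392  -0.336   0.2499] q [-0.91 -0.07  1.96  0.    1.25 -0.25] F [-0.4 -0.6 -0. ]
[0.897, -0.09, 0.111, 0.087, 0.239, -0.211, -1]
```

```bash
python3 -m handwheel '[[0.897,-0.09,0.111,0.087,0.239,-0.211,-1],[0.897,-0.09,0.111,0.087,0.239,-0.211,-1],[0.897,-0.09,0.111,0.087,0.239,-0.211,-1],[0.897,-0.09,0.111,0.087,0.239,-0.211,-1],[0.897,-0.09,0.111,0.087,0.239,-0.211,-1],[0.897,-0.09,0.111,0.087,0.239,-0.211,-1],[0.897,-0.09,0.111,0.087,0.239,-0.211,-1],[0.897,-0.09,0.111,0.087,0.239,-0.211,-1],[0.897,-0.09,0.111,0.087,0.239,-0.211,-1],[0.897,-0.09,0.111,0.087,0.239,-0.211,-1]]'; python3 -c "
from mv import *
p,R=corner_pose('right',np.pi/4,.15,.1); rows([(p+[0,0,.1],R)])
q=np.pi/4
rows([corner_pose('right',q,.14,.05),corner_pose('right',q,.13,.05)])"
```

```text
time: 2.22
eef_pos: [0.5817, -0.0346, 0.2066]
tcp_rot: [0.641, 0.666, 0.265, -0.274]
contact_force: [1.1, 0.3, 0.3]
opening: 0.001
finger_force: 0.0
t 2.23 pos [ 0.5817 -0.0346  0.2066] q [-0.49  0.28  1.8   0.66  1.53 -0.71] F [1.1 0.3 0.3]
[0.008, 0.0, 0.011, 0.002, 0.001, -0.001, -1]
t 2.23 pos [ 0.5817 -0.0346  0.2066] q [-0.49  0.28  1.8   0.66  1.53 -0.71] F [1.1 0.3 0.3]
[-0.239, -0.001, 0.295, 0.002, 0.001, -0.001, -1]
[-0.221, -0.001, 0.312, 0.002, 0.001, -0.001, -1]
```

```bash
python3 -m handwheel '[[-0.12,0,0.15,0,0,0,-1],[-0.24,0,0.295,0,0,0,-1],[-0.24,0,0.295,0,0,0,-1],[-0.24,0,0.295,0,0,0,-1]]'; python3 - <<'E'
from mv import *
from fit import proj
from plant import eyes
import cv2
p,R=corner_pose('right',np.pi/4,.14,.05)
s=monitor.get_state(); t=s['eef_pos']+Ro.from_quat(s['tcp_rot']).apply([[.011,0,.019],[-.011,0,.019],[0,0,0]])
im=eyes.read_camera('side')[:,:,::-1].copy()
print(proj('side',t))
for u in proj('side',t)-[190,190]: cv2.circle(im,(int(round(u[0]+190)),int(round(u[1]+190))),0,(0,255,0),-1)
cv2.imwrite('pics/s1.png',cv2.resize(im[190:390,180:380],None,fx=3,fy=3,interpolation=cv2.INTER_CUBIC))
q=np.pi/4
rows([arc('right',q,th,.010) for th in (.3,.45,.6,.75,.9,1.05,1.2,1.3,1.4,1.5,1.56)])
E
```

```text
time: 2.72
eef_pos: [0.5795, -0.0178, 0.0526]
tcp_rot: [0.641, 0.666, 0.264, -0.278]
contact_force: [0.2, 0.1, 0.8]
opening: -0.005
finger_force: 0.0
[[270.92725623 286.00668771]
 [275.69179376 286.5167424 ]
 [276.6445738  276.2150531 ]]
t 2.77 pos [ 0.581  -0.0184  0.0546] q [-0.46  0.49  1.85  0.69  1.32 -0.86] F [ 0.3 -0.5  0.7]
[0.043, -0.0, 0.054, 0.001, 0.0, -0.002, -1]
[0.063, -0.001, 0.043, 0.001, 0.0, -0.002, -1]
[0.084, -0.001, 0.036, 0.001, 0.0, -0.002, -1]
[0.106, -0.001, 0.031, 0.001, 0.0, -0.002, -1]
[0.126, -0.001, 0.03, 0.001, 0.0, -0.002, -1]
[0.145, -0.001, 0.032, 0.001, 0.0, -0.002, -1]
[0.163, -0.001, 0.036, 0.001, 0.0, -0.002, -1]
[0.175, -0.001, 0.041, 0.001, 0.0, -0.002, -1]
[0.186, -0.001, 0.046, 0.001, 0.0, -0.002, -1]
[0.197, -0.001, 0.053, 0.001, 0.0, -0.002, -1]
[0.203, -0.001, 0.058, 0.001, 0.0, -0.002, -1]
```

View pics/s1.png

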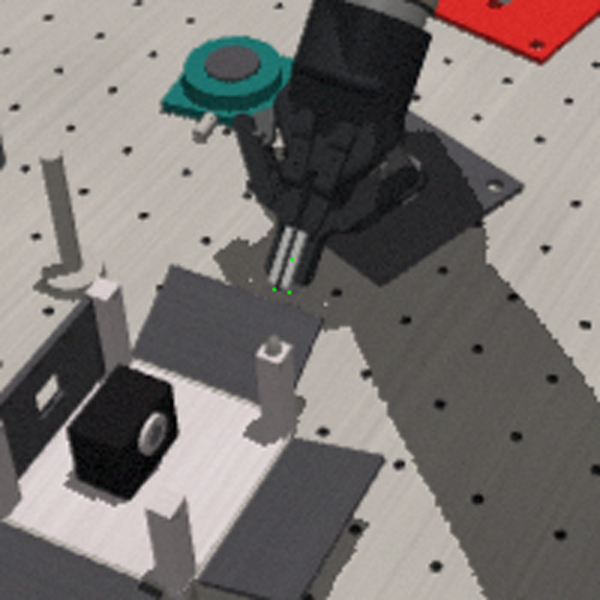

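The view shows the shut fingertips at about crop (283,290), outside and just below the free edge of the raised right panel (crop 325,315). They match the predicted dots, so I push the panel up.

```bash
python3 -m handwheel '[[0.043,0,0.054,0,0,0,-1],[0.063,0,0.043,0,0,0,-1],[0.084,0,0.036,0,0,0,-1],[0.106,0,0.031,0,0,0,-1],[0.126,0,0.03,0,0,0,-1],[0.145,0,0.032,0,0,0,-1],[0.163,0,0.036,0,0,0,-1],[0.175,0,0.041,0,0,0,-1],[0.186,0,0.046,0,0,0,-1],[0.197,0,0.053,0,0,0,-1],[0.197,0,0.053,0,0,0,-1]]'; python3 - <<'E'
from mv import *
q=np.pi/4
rows([arc('right',q,th,.010,e) for th,e in ((1.5,0),(1.56,0),(1.56,.001),(1.57,.002),(1.57,.003),(1.57,.004))])
E
```

```text
time: 4.15
eef_pos: [0.5779, 0.0534, 0.095]
tcp_rot: [0.64, 0.667, 0.265, -0.276]
contact_force: [-0.7, 0.3, -0.2]
opening: -0.004
finger_force: 0.0
t 4.15 pos [0.5779 0.0534 0.095 ] q [-0.36  0.39  1.9   0.74  1.31 -0.77] F [-0.7  0.3 -0.2]
[-0.002, -0.001, -0.002, 0.001, 0.0, -0.001, -1]
[0.004, -0.001, 0.002, 0.001, 0.0, -0.001, -1]
[0.006, -0.001, 0.004, 0.001, 0.0, -0.001, -1]
[0.009, -0.001, 0.007, 0.001, 0.0, -0.001, -1]
[0.01, -0.001, 0.008, 0.001, 0.0, -0.001, -1]
[0.012, -0.001, 0.01, 0.001, 0.0, -0.001, -1]
```

```bash
python3 -m handwheel '[[0.004,0,0.003,0,0,0,-1],[0.008,0,0.006,0,0,0,-1],[0.01,0,0.008,0,0,0,-1],[0.01,0,0.008,0,0,0,-1]]'; python3 - <<'E'
from mv import *
from plant import eyes
import cv2
cv2.imwrite('pics/s2.png',cv2.resize(eyes.read_camera('side')[190:390,140:340,::-1],None,fx=3,fy=3,interpolation=cv2.INTER_CUBIC))
rows([])
E
```

```text
time: 4.65
eef_pos: [0.5779, 0.0578, 0.0955]
tcp_rot: [0.64, 0.667, 0.264, -0.275]
contact_force: [-0.5, -1.4, 0.0]
opening: 0.001
finger_force: 0.6
t 4.7 pos [0.5779 0.0577 0.0955] q [-0.35  0.39  1.9   0.74  1.3  -0.76] F [-1.  -0.7  0.1]
```

View pics/s2.png

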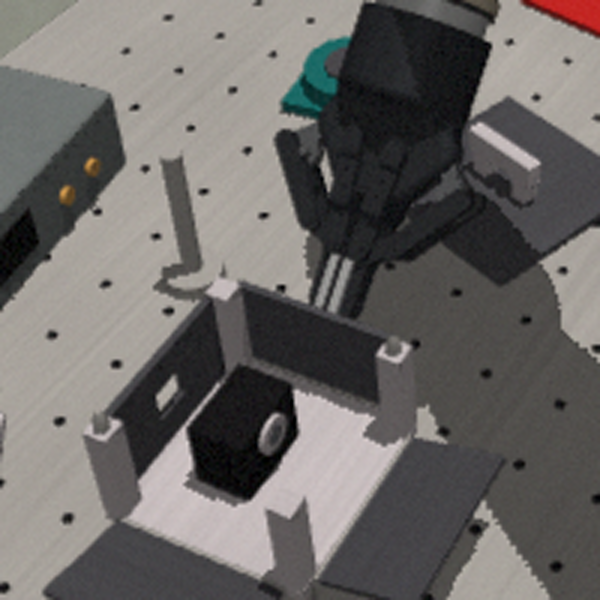

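The right panel now stands nearly upright (crop 310,330). I push gently until the force rises.

```bash
for i in 1 2; do python3 -m handwheel '[[0.002,0,0.002,0,0,0,-1],[0.002,0,0.002,0,0,0,-1],[0.002,0,0.002,0,0,0,-1]]' | egrep 'eef|contact'; done
```

```text
eef_pos: [0.578, 0.058, 0.0956]
contact_force: [-2.5, -4.7, 1.2]
eef_pos: [0.578, 0.058, 0.0956]
contact_force: [-2.5, -8.8, 2.2]
```

```bash
for i in 1 2; do python3 -m handwheel '[[0.002,0,0.002,0,0,0,-1],[0.002,0,0.002,0,0,0,-1],[0.002,0,0.002,0,0,0,-1]]' | egrep 'eef|contact'; done
```

```text
eef_pos: [0.5781, 0.0582, 0.0956]
contact_force: [-3.5, -12.0, 4.3]
eef_pos: [0.5781, 0.0583, 0.0956]
contact_force: [-4.9, -16.5, 3.0]
```

```bash
sed -i "s#{'front':ENC\[2\]+np.pi/2}#{'front':ENC[2]-np.pi/2}#" mv.py; python3 -m handwheel '[[0,0,-0.1,0,0,0,-1],[-0.1,0,-0.2,0,0,0,-1],[-0.15,0,-0.35,0,0,0,-1],[-0.15,0,-0.35,0,0,0,-1],[-0.15,0,-0.35,0,0,0,-1]]'; python3 -c "
from mv import *
p,R=corner_pose('front',np.pi/4,.15,.15); rows([(p,R)])"
```

```text
time: 6.82
eef_pos: [0.5835, -0.0786, 0.1523]
tcp_rot: [0.64, 0.666, 0.265, -0.276]
contact_force: [0.1, 0.8, -0.9]
opening: 0.002
finger_force: 0.0
t 6.83 pos [ 0.5835 -0.0786  0.1523] q [-0.55  0.38  1.78  0.63  1.5  -0.81] F [ 0.1  0.8 -0.9]
[0.394, -0.431, 0.382, -0.352, 0.0, 0.352, -1]
```

```bash
python3 -m handwheel '[[0.0,-0.2,0.0,-0.176,0,0.176,-1],[0.0,-0.3,0.0,-0.352,0,0.352,-1],[0.0,-0.431,0.0,-0.352,0,0.352,-1],[0.2,-0.431,0.2,-0.352,0,0.352,-1],[0.394,-0.431,0.382,-0.352,0,0.352,-1],[0.394,-0.431,0.382,-0.352,0,0.352,-1],[0.394,-0.431,0.382,-0.352,0,0.352,-1],[0.394,-0.431,0.382,-0.352,0,0.352,-1],[0.394,-0.431,0.382,-0.352,0,0.352,-1],[0.394,-0.431,0.382,-0.352,0,0.352,-1],[0.394,-0.431,0.382,-0.352,0,0.352,-1]]'; python3 -c "
from mv import *
p,R=corner_pose('front',np.pi/4,.15,.15); rows([(p,R),corner_pose('front',np.pi/4,.135,.022)])"
```

```text
time: 8.2
eef_pos: [0.4503, 0.1433, 0.1646]
tcp_rot: [0.941, 0.074, 0.329, -0.013]
contact_force: [-0.5, -0.4, 0.4]
opening: 0.001
finger_force: 0.0
t 8.2 pos [0.4503 0.1433 0.1646] q [ 0.08 -0.39  2.48  0.06  0.37  1.44] F [-0.5 -0.4  0.4]
[-0.109, 0.005, -0.058, -0.016, 0.036, 0.029, -1]
[-0.279, 0.001, 0.215, -0.016, 0.036, 0.029, -1]
```

```bash
cat > fk.py <<'E'
import numpy as np
from scipy.optimize import least_squares
from scipy.spatial.transform import Rotation as Ro
D=[([-1.437,.286,1.577,0,1.279,-.15],[.189,-.648,.25],[.98995,.14141,0,-.0012]),
([-.91,-.07,1.96,0,1.25,-.25],[.392,-.336,.2499],[.897,.443,0,-.001]),
([-.49,.28,1.8,.66,1.53,-.71],[.5817,-.0346,.2066],[.641,.666,.265,-.274]),
([-.46,.49,1.85,.69,1.32,-.86],[.581,-.0184,.0546],[.641,.666,.264,-.278]),
([-.36,.39,1.9,.74,1.31,-.77],[.5779,.0534,.095],[.64,.667,.265,-.276]),
([-.55,.38,1.78,.63,1.5,-.81],[.5835,-.0786,.1523],[.64,.666,.265,-.276]),
([.08,-.39,2.48,.06,.37,1.44],[.4503,.1433,.1646],[.941,.074,.329,-.013])]
Z=lambda a:Ro.from_euler('z',a); Y=lambda a:Ro.from_euler('y',a)
def fk(q,p):
    h,x1,d,L1,e,L2,L3,g=p
    R1=Z(q[0]);R2=R1*Y(q[1]);R3=R2*Y(q[2]);R4=R3*Z(S4*q[3]);R5=R4*Y(q[4]);R6=R5*Z(S6*q[5]+C6)
    return R1.apply([x1,d,h])+R2.apply([0,0,L1])+R3.apply([e,0,L2])+R5.apply([0,0,L3]),R6
best=None
for S4 in(1,-1):
  for S6 in(1,-1):
    for C6 in (np.pi/2,-np.pi/2,0,np.pi):
      def res(p): 
        o=[]
        for q,x,r in D:
            P,R=fk(q,p); o+=list(P-x)+list((R.inv()*Ro.from_quat(r)).as_rotvec()*.2)
        return o
      s=least_squares(res,[.15,0,.1,.4,0,.35,.2,0])
      if best is None or s.cost<best[0]: best=(s.cost,S4,S6,C6,s.x)
_,S4,S6,C6,PAR=best
LO=np.array([-2.77,-.9,.21,-1.53,.24,-2.84]);HI=np.array([2.77,2.22,2.48,4.67,2.81,2.84])
def ik(P,R,q0s=([.1,-.3,2.4,.1,.6,1.4],[.1,0,2.,0,1,-1.4],[-.4,.4,1.9,.7,1.3,-.7],[.6,.2,1.9,-.7,1.3,.7],[0,.4,2.,3.1,1,0],[0,.4,2,-1.4,1,1],[0,.4,2,1.4,1,-1])):
    b=None
    for q0 in q0s:
        f=lambda q:np.r_[fk(q,PAR)[0]-P,(fk(q,PAR)[1].inv()*Ro.from_matrix(R)).as_rotvec()*.2]
        s=least_squares(f,q0,bounds=(LO,HI))
        if b is None or s.cost<b[0]: b=(s.cost,s.x)
    return np.sqrt(2*b[0]),b[1]
E
python3 - <<'E'
from fk import *; from mv import *
print(best[0],S4,S6,C6,PAR.round(3))
for d in (0,10,20,30,45):
    ph=np.radians(d)
    for th in(0,.4,.8): 
        e,q=ik(*arc('front',ph,th,.012)); print(d,th,round(e*1000,1),q.round(2))
E
```

```text
2.788838560310783e-05 1 1 1.5707963267948966 [0.236 0.003 0.102 0.448 0.023 0.569 0.231 0.   ]
0 0 0.0 [0.08 0.11 2.21 0.   0.81 1.6 ]
0 0.4 0.0 [ 0.08  0.07  2.2  -0.    0.87  1.6 ]
0 0.8 0.0 [ 0.07  0.06  2.17 -0.    0.92  1.6 ]
10 0 0.0 [ 0.08  0.04  2.31 -0.01  0.62  1.61]
10 0.4 0.0 [ 0.08 -0.    2.29 -0.01  0.68  1.61]
10 0.8 0.0 [ 0.08 -0.02  2.26 -0.01  0.73  1.61]
20 0 0.0 [ 0.08 -0.01  2.4  -0.03  0.41  1.63]
20 0.4 0.0 [ 0.08 -0.07  2.39 -0.03  0.47  1.63]
20 0.8 0.0 [ 0.08 -0.09  2.35 -0.02  0.53  1.62]
30 0 7.6 [ 0.09 -0.05  2.46 -0.1   0.24  1.71]
30 0.4 0.0 [ 0.09 -0.11  2.47 -0.08  0.26  1.68]
30 0.8 0.0 [ 0.08 -0.13  2.44 -0.06  0.31  1.66]
45 0 33.4 [ 0.2   0.07  2.48  4.17  0.24 -2.47]
45 0.4 37.8 [ 0.2  -0.08  2.48 -1.16  0.24  2.84]
45 0.8 31.7 [ 0.2  -0.12  2.48 -1.16  0.24  2.84]
```

```bash
python3 - <<'E'
from fk import ik; from mv import *
ph=np.radians(25)
T=[corner_pose('front',ph,.125,.08),corner_pose('front',ph,.122,.018)]
for th in np.r_[0,.15,.3,.45,.6,.75,.9,1.05]: T.append(arc('front',ph,th,.020-.013*th/1.1))
print([(round(ik(*t)[0]*1e3,1),ik(*t)[1].round(2).tolist()) for t in T[:3]])
rows(T)
E
```

```text
[(np.float64(0.0), [0.08, -0.2, 2.45, -0.04, 0.46, 1.64]), (np.float64(0.0), [0.08, -0.03, 2.45, -0.06, 0.28, 1.66]), (np.float64(0.0), [0.08, -0.0, 2.43, -0.06, 0.28, 1.66])]
t 8.2 pos [0.4503 0.1433 0.1646] q [ 0.08 -0.39  2.48  0.06  0.37  1.44] F [-0.5 -0.4  0.4]
[-0.153, 0.009, 0.109, -0.011, -0.075, 0.032, -1]
[-0.243, 0.006, 0.235, -0.011, -0.075, 0.032, -1]
[-0.225, 0.008, 0.253, -0.011, -0.075, 0.032, -1]
[-0.21, 0.009, 0.231, -0.011, -0.075, 0.032, -1]
[-0.192, 0.009, 0.211, -0.011, -0.075, 0.032, -1]
[-0.173, 0.011, 0.194, -0.011, -0.075, 0.032, -1]
[-0.152, 0.012, 0.18, -0.011, -0.075, 0.032, -1]
[-0.129, 0.014, 0.169, -0.011, -0.075, 0.032, -1]
[-0.106, 0.015, 0.161, -0.011, -0.075, 0.032, -1]
[-0.082, 0.017, 0.156, -0.011, -0.075, 0.032, -1]
```

```bash
python3 -m handwheel '[[-0.153,0.009,0.05,-0.011,-0.075,0.032,-1],[-0.153,0.009,0.109,-0.011,-0.075,0.032,-1],[-0.153,0.009,0.109,-0.011,-0.075,0.032,-1],[-0.153,0.009,0.109,-0.011,-0.075,0.032,-1]]'; python3 - <<'E'
from mv import *
ph=np.radians(25)
rows([corner_pose('front',ph,.122,.018)]+[arc('front',ph,th,.020-.013*th/1.1) for th in (0,.15,.3,.45,.6,.75,.9,1.05)])
E
```

```text
time: 8.7
eef_pos: [0.4309, 0.1335, 0.0927]
tcp_rot: [0.976, 0.022, 0.217, -0.004]
contact_force: [1.0, -0.8, 0.8]
opening: 0.001
finger_force: 0.0
t 8.7 pos [0.4309 0.1335 0.0927] q [ 0.08 -0.21  2.45 -0.04  0.46  1.64] F [ 1.  -0.8  0.8]
[-0.059, -0.004, 0.144, 0.001, -0.0, -0.0, -1]
[-0.037, -0.004, 0.157, 0.001, -0.0, -0.0, -1]
[-0.027, -0.004, 0.132, 0.001, -0.0, -0.0, -1]
[-0.015, -0.004, 0.109, 0.001, -0.0, -0.0, -1]
[-0.0, -0.004, 0.088, 0.001, -0.0, -0.0, -1]
[0.017, -0.004, 0.069, 0.001, -0.0, -0.0, -1]
[0.037, -0.004, 0.053, 0.001, -0.0, -0.0, -1]
[0.057, -0.004, 0.04, 0.001, -0.0, -0.0, -1]
[0.079, -0.004, 0.03, 0.001, -0.0, -0.0, -1]
```

```bash
python3 -m handwheel '[[-0.059,-0.004,0.08,0,0,0,-1],[-0.059,-0.004,0.144,0,0,0,-1],[-0.059,-0.004,0.144,0,0,0,-1],[-0.037,-0.004,0.157,0,0,0,-1],[-0.027,-0.004,0.132,0,0,0,-1],[-0.015,-0.004,0.109,0,0,0,-1],[-0.015,-0.004,0.109,0,0,0,-1]]'; python3 - <<'E'
from mv import *
from plant import eyes
import cv2
cv2.imwrite('pics/s3.png',cv2.resize(eyes.read_camera('side')[230:430,140:340,::-1],None,fx=3,fy=3,interpolation=cv2.INTER_CUBIC))
ph=np.radians(25)
rows([arc('front',ph,th,.020-.013*th/1.1) for th in (.3,.45,.6,.75,.9,1.05)]+[arc('front',ph,th,.007) for th in (1.2,1.35,1.5)])
E
```

```text
time: 9.57
eef_pos: [0.445, 0.1351, 0.0524]
tcp_rot: [0.976, 0.021, 0.218, -0.004]
contact_force: [-0.9, 0.7, -0.5]
opening: -0.001
finger_force: 0.1
t 9.62 pos [0.4451 0.1351 0.052 ] q [ 0.09 -0.07  2.43 -0.06  0.34  1.66] F [-0.  -0.1 -0.4]
[-0.004, -0.002, 0.002, 0.001, -0.001, -0.001, -1]
[0.011, -0.002, -0.019, 0.001, -0.001, -0.001, -1]
[0.028, -0.002, -0.038, 0.001, -0.001, -0.001, -1]
[0.048, -0.002, -0.054, 0.001, -0.001, -0.001, -1]
[0.068, -0.002, -0.067, 0.001, -0.001, -0.001, -1]
[0.09, -0.002, -0.077, 0.001, -0.001, -0.001, -1]
[0.112, -0.002, -0.081, 0.001, -0.001, -0.001, -1]
[0.132, -0.002, -0.08, 0.001, -0.001, -0.001, -1]
[0.151, -0.002, -0.076, 0.001, -0.001, -0.001, -1]
```

View pics/s3.png

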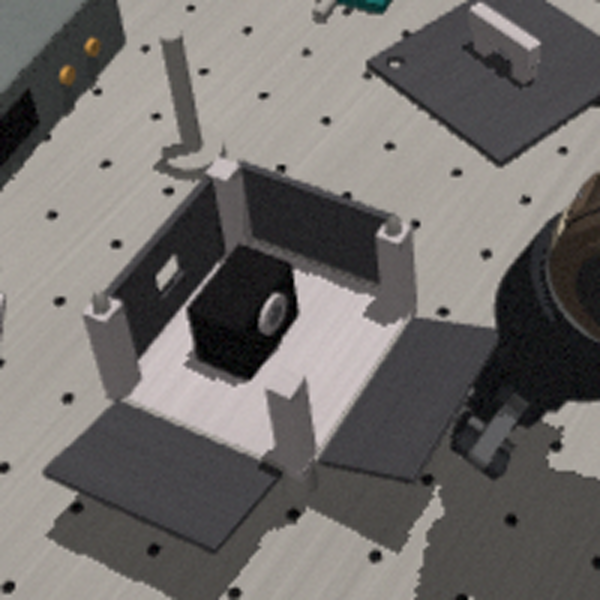

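The front panel has started to lift: its free corner moved from (505,333) to (497,328) in crop terms. The right panel stands. I continue.

```bash
python3 -m handwheel '[[0.011,-0.002,-0.019,0,0,0,-1],[0.028,-0.002,-0.038,0,0,0,-1],[0.048,-0.002,-0.054,0,0,0,-1],[0.068,-0.002,-0.067,0,0,0,-1],[0.09,-0.002,-0.077,0,0,0,-1],[0.112,-0.002,-0.077,0,0,0,-1],[0.122,-0.002,-0.077,0,0,0,-1],[0.132,-0.002,-0.076,0,0,0,-1],[0.132,-0.002,-0.076,0,0,0,-1]]'; python3 - <<'E'
from mv import *
from plant import eyes
import cv2
a=eyes.read_camera('side')[230:430,140:340,::-1];b=eyes.read_camera('top')[180:300,160:290,::-1]
cv2.imwrite('pics/s4.png',np.hstack([cv2.resize(a,(400,400)),cv2.resize(b,(400,400))]))
ph=np.radians(25)
rows([arc('front',ph,th,.009,e) for th,e in ((1.4,0),(1.5,0),(1.57,0),(1.57,.002),(1.57,.004))])
E
```

```text
time: 10.75
eef_pos: [0.4801, 0.1374, 0.1009]
tcp_rot: [0.976, 0.021, 0.217, -0.004]
contact_force: [-0.2, -0.5, -0.5]
opening: 0.0
finger_force: 0.0
t 10.85 pos [0.4799 0.1373 0.1009] q [ 0.08 -0.1   2.34 -0.04  0.46  1.64] F [0.2 0.4 1.4]
[0.006, -0.0, -0.0, 0.001, -0.001, -0.001, -1]
[0.019, -0.0, 0.003, 0.001, -0.001, -0.001, -1]
[0.027, -0.0, 0.005, 0.001, -0.001, -0.001, -1]
[0.032, -0.0, 0.007, 0.001, -0.001, -0.001, -1]
[0.036, -0.0, 0.009, 0.001, -0.001, -0.001, -1]
```

View pics/s4.png

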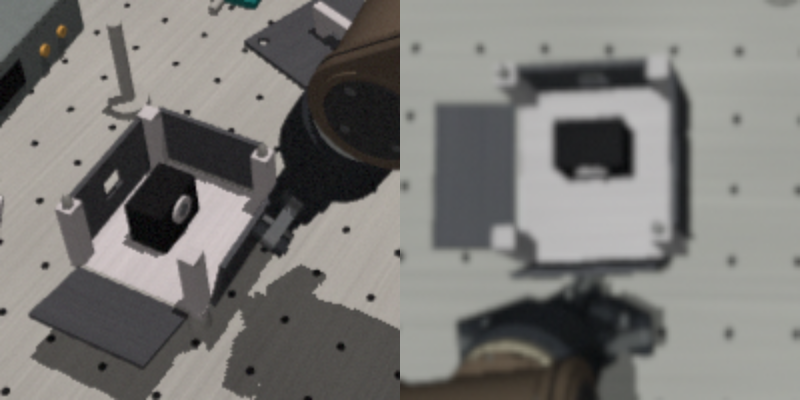

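Front panel is nearly upright (left half 240,270; right half 590,268). I push it home, watching the force.

```bash
python3 -m handwheel '[[0.006,0,0,0,0,0,-1],[0.013,0,0.002,0,0,0,-1],[0.019,0,0.003,0,0,0,-1],[0.023,0,0.004,0,0,0,-1],[0.027,0,0.005,0,0,0,-1],[0.027,0,0.005,0,0,0,-1]]'|egrep 'eef|contact';  python3 -m handwheel '[[0.004,0,0.002,0,0,0,-1],[0.004,0,0.002,0,0,0,-1],[0.004,0,0.002,0,0,0,-1]]'|egrep 'eef|contact'
```

```text
eef_pos: [0.4902, 0.1378, 0.1034]
contact_force: [0.2, -0.1, -0.1]
eef_pos: [0.4922, 0.1379, 0.1036]
contact_force: [-0.8, 0.2, -0.1]
```

```bash
for i in 1 2; do python3 -m handwheel '[[0.003,0,0.001,0,0,0,-1],[0.003,0,0.001,0,0,0,-1],[0.003,0,0.001,0,0,0,-1]]'|egrep 'eef|contact'; done
```

```text
eef_pos: [0.4931, 0.138, 0.1036]
contact_force: [-2.4, -0.5, 1.9]
eef_pos: [0.4934, 0.138, 0.1034]
contact_force: [-8.2, -0.2, 6.5]
```

```bash
for i in 1 2; do python3 -m handwheel '[[0.003,0,0.001,0,0,0,-1],[0.003,0,0.001,0,0,0,-1],[0.003,0,0.001,0,0,0,-1]]'|egrep 'eef|contact'; done
```

```text
eef_pos: [0.4936, 0.1381, 0.1029]
contact_force: [-12.2, -0.1, 8.0]
eef_pos: [0.4938, 0.1381, 0.1026]
contact_force: [-15.9, -0.7, 10.2]
```

```bash
sed -i "s#{'front':ENC\[2\]-np.pi/2}#{'front':ENC[2]-np.pi/2,'left':ENC[2]+np.pi}#" mv.py; python3 -m handwheel '[[-0.06,0,-0.05,0,0,0,-1],[-0.06,0,-0.2,0,0,0,-1],[-0.06,0,-0.28,0,0,0,-1],[-0.06,0,-0.28,0,0,0,-1]]'|egrep 'eef|contact'; python3 - <<'E'
from mv import *; from fk import ik
for a in (45,):
  ph=np.radians(a)
  T=[corner_pose('left',ph,.16,.15),arc('left',ph,0,.012),arc('left',ph,1.57,.012)]
  for t in T: e,q=ik(*t);print(a,round(e*1e3,1),q.round(2))
rows(T)
E
```

```text
eef_pos: [0.4295, 0.1354, 0.1991]
contact_force: [0.2, 0.2, 0.2]
45 0.0 [ 0.58  0.57  1.5  -0.66  1.55 -2.43]
45 0.0 [ 0.52  0.68  1.59 -0.7   1.35 -2.34]
45 0.0 [ 0.46  0.55  1.67 -0.72  1.37 -2.41]
t 13.97 pos [0.4295 0.1354 0.1991] q [ 0.09 -0.42  2.38 -0.03  0.73  1.64] F [0.2 0.2 0.2]
[0.277, -0.453, 0.252, -0.289, 0.085, 0.409, -1]
[0.145, -0.332, 0.531, -0.289, 0.085, 0.409, -1]
[0.211, -0.216, 0.393, -0.289, 0.085, 0.409, -1]
```

```bash
sed -i "s#'left':ENC\[2\]+np.pi#'left':ENC[2]#" mv.py; python3 - <<'E'
from mv import *; from fk import ik
ph=np.radians(45)
T=[corner_pose('left',ph,.16,.15),arc('left',ph,0,.012),arc('left',ph,1.57,.012)]
for t in T: e,q=ik(*t,q0s=([.58,.57,1.5,-.66,1.55,.7],));print(round(e*1e3,1),q.round(2))
rows(T)
E
```

```text
0.0 [ 0.58  0.57  1.5  -0.66  1.55  0.71]
0.0 [ 0.52  0.68  1.59 -0.7   1.35  0.81]
0.0 [ 0.46  0.55  1.67 -0.72  1.37  0.73]
t 13.97 pos [0.4295 0.1354 0.1991] q [ 0.09 -0.42  2.38 -0.03  0.73  1.64] F [0.2 0.2 0.2]
[0.277, -0.453, 0.252, -0.089, -0.304, -0.52, -1]
[0.145, -0.332, 0.531, -0.089, -0.304, -0.52, -1]
[0.211, -0.216, 0.393, -0.089, -0.304, -0.52, -1]
```

```bash
python3 -m handwheel '[[0.05,-0.2,0,-0.089,-0.304,-0.52,-1],[0.1,-0.35,0.05,-0.089,-0.304,-0.52,-1],[0.1,-0.453,0.1,-0.089,-0.304,-0.52,-1],[0.2,-0.453,0.15,-0.089,-0.304,-0.52,-1],[0.277,-0.453,0.252,-0.089,-0.304,-0.52,-1],[0.277,-0.453,0.252,-0.089,-0.304,-0.52,-1],[0.277,-0.453,0.252,-0.089,-0.304,-0.52,-1],[0.277,-0.453,0.252,-0.089,-0.304,-0.52,-1],[0.277,-0.453,0.252,-0.089,-0.304,-0.52,-1],[0.277,-0.453,0.252,-0.089,-0.304,-0.52,-1],[0.277,-0.453,0.252,-0.089,-0.304,-0.52,-1],[0.277,-0.453,0.252,-0.089,-0.304,-0.52,-1]]'|egrep 'time|eef|contact'; python3 - <<'E'
from mv import *
ph=np.radians(45)
rows([corner_pose('left',ph,.14,.022)]+[arc('left',ph,th,.017-.009*th) for th in (0,.15,.3,.45,.6,.75)]+[arc('left',ph,th,.010) for th in (.9,1.05,1.2,1.35,1.45)])
E
```

```text
time: 15.48
eef_pos: [0.5626, 0.3223, 0.1489]
contact_force: [-0.3, 0.0, -0.1]
t 15.47 pos [0.5626 0.3223 0.1489] q [ 0.58  0.58  1.5  -0.65  1.54  0.72] F [-0.3  0.  -0.1]
[0.18, 0.009, 0.249, -0.003, 0.0, 0.002, -1]
[0.122, 0.009, 0.304, -0.003, 0.0, 0.002, -1]
[0.106, 0.009, 0.284, -0.003, 0.0, 0.002, -1]
[0.088, 0.009, 0.267, -0.003, 0.0, 0.002, -1]
[0.068, 0.008, 0.253, -0.003, 0.0, 0.002, -1]
[0.047, 0.008, 0.242, -0.003, 0.0, 0.002, -1]
[0.025, 0.008, 0.235, -0.003, 0.0, 0.002, -1]
[0.005, 0.008, 0.233, -0.003, 0.0, 0.002, -1]
[-0.014, 0.008, 0.235, -0.003, 0.0, 0.002, -1]
[-0.032, 0.008, 0.239, -0.003, 0.0, 0.002, -1]
[-0.05, 0.008, 0.246, -0.003, 0.0, 0.002, -1]
[-0.061, 0.008, 0.252, -0.003, 0.0, 0.002, -1]
```

```bash
python3 -m handwheel '[[0.1,0.009,0.13,0,0,0,-1],[0.18,0.009,0.249,0,0,0,-1],[0.18,0.009,0.249,0,0,0,-1],[0.122,0.009,0.304,0,0,0,-1],[0.106,0.009,0.284,0,0,0,-1],[0.088,0.009,0.267,0,0,0,-1],[0.068,0.008,0.253,0,0,0,-1],[0.047,0.008,0.242,0,0,0,-1],[0.025,0.008,0.235,0,0,0,-1],[0.005,0.008,0.233,0,0,0,-1],[-0.014,0.008,0.235,0,0,0,-1],[-0.014,0.008,0.235,0,0,0,-1]]'|egrep 'time|eef|contact'; python3 - <<'E'
from mv import *
ph=np.radians(45)
rows([arc('left',ph,th,.010,e) for th,e in ((1.05,0),(1.2,0),(1.3,0),(1.4,0),(1.5,0),(1.57,0),(1.57,.001),(1.57,.002),(1.57,.003))])
E
```

```text
time: 16.98
eef_pos: [0.5688, 0.2515, 0.0889]
contact_force: [0.8, 0.4, -0.4]
t 16.98 pos [0.5688 0.2515 0.0889] q [ 0.49  0.59  1.62 -0.7   1.4   0.74] F [ 0.8  0.4 -0.4]
[0.005, -0.001, 0.003, -0.002, 0.001, 0.002, -1]
[-0.013, -0.001, 0.007, -0.002, 0.001, 0.002, -1]
[-0.025, -0.001, 0.012, -0.002, 0.001, 0.002, -1]
[-0.036, -0.001, 0.018, -0.002, 0.001, 0.002, -1]
[-0.046, -0.001, 0.024, -0.002, 0.001, 0.002, -1]
[-0.053, -0.001, 0.03, -0.002, 0.001, 0.002, -1]
[-0.055, -0.001, 0.031, -0.002, 0.001, 0.002, -1]
[-0.057, -0.001, 0.033, -0.002, 0.001, 0.002, -1]
[-0.059, -0.001, 0.035, -0.002, 0.001, 0.002, -1]
```

```bash
python3 -m handwheel '[[-0.013,0,0.007,0,0,0,-1],[-0.025,0,0.012,0,0,0,-1],[-0.036,0,0.018,0,0,0,-1],[-0.046,0,0.024,0,0,0,-1],[-0.053,0,0.03,0,0,0,-1],[-0.057,0,0.033,0,0,0,-1],[-0.057,0,0.033,0,0,0,-1]]'|egrep 'time|eef|contact';  python3 -m handwheel '[[-0.002,0,0.002,0,0,0,-1],[-0.002,0,0.002,0,0,0,-1],[-0.002,0,0.002,0,0,0,-1]]'|egrep 'time|eef|contact'
```

```text
time: 17.85
eef_pos: [0.5698, 0.2263, 0.0948]
contact_force: [-0.6, 0.8, 0.5]
time: 18.23
eef_pos: [0.5698, 0.2258, 0.0947]
contact_force: [-1.0, 3.1, 0.7]
```

```bash
for i in 1 2; do python3 -m handwheel '[[-0.002,0,0.002,0,0,0,-1],[-0.002,0,0.002,0,0,0,-1],[-0.002,0,0.002,0,0,0,-1]]'|egrep 'eef|contact'; done; python3 - <<'E'
from mv import *
ph=np.radians(45)
for n in('left','right'):print(n,arc(n,ph,1.57,.010)[0])
print(arc('front',np.radians(25),1.57,.009)[0])
E
```

```text
eef_pos: [0.5698, 0.2256, 0.0948]
contact_force: [-0.7, 6.4, 1.0]
eef_pos: [0.5698, 0.2255, 0.0948]
contact_force: [-2.2, 8.5, 0.5]
left [0.5694476  0.22795777 0.09565286]
right [0.5775524  0.05564223 0.09565286]
[0.49055196 0.13789857 0.10356705]
```

```bash
python3 -m handwheel '[[-0.002,0,0.002,0,0,0,-1],[-0.002,0,0.002,0,0,0,-1],[-0.002,0,0.002,0,0,0,-1]]'|egrep 'eef|contact'
```

```text
eef_pos: [0.5698, 0.2254, 0.0949]
contact_force: [-2.9, 12.3, 1.0]
```

All three panels are home. The left and right contacts agree on the centre in y to about 0.1 mm. I retract and plan the cover grasp.

```bash
python3 -m handwheel '[[0.03,0,-0.08,0,0,0,-1],[0.03,0,-0.22,0,0,0,-1],[0.0,0,-0.37,0,0,0,-1],[-0.1,0,-0.48,0,0,0,-1],[-0.1,0,-0.48,0,0,0,1],[-0.1,0,-0.48,0,0,0,1]]'|egrep 'time|eef|contact'; cat >> mv.py <<'E'
ENC=np.array([.5733,.1419,.047])
def down(x,y,z,yaw):  # tool y at angle yaw
    c,s=np.cos(yaw),np.sin(yaw); Y=np.array([c,s,0]); Zt=np.array([0,0,-1.]); return np.array([x,y,z]),np.c_[np.cross(Y,Zt),Y,Zt]
E
python3 - <<'E'
from mv import *; from fk import ik
for k in(1,-1):
    for t in (down(.5894,-.1508,.2,-.303+k*np.pi/2),down(ENC[0],ENC[1],.2,ENC[2]+k*np.pi/2)):
        e,q=ik(*t); print(k,round(e*1e3,1),q.round(2)); rows([t],1)
E
```

```text
time: 20.1
eef_pos: [0.5665, 0.3293, 0.2583]
contact_force: [-0.3, 0.7, -0.5]
1 0.0 [-0.42  0.19  1.79  0.    1.17 -1.69]
t 20.1 pos [0.5665 0.3293 0.2583] q [ 0.58  0.49  1.43 -0.65  1.68  0.61] F [-0.3  0.7 -0.5]
[-0.745, 0.004, 0.954, -0.155, 0.216, -0.366, 1]
1 0.0 [ 0.07  0.15  1.83  0.    1.16 -1.55]
t 20.1 pos [0.5665 0.3293 0.2583] q [ 0.58  0.49  1.43 -0.65  1.68  0.61] F [-0.3  0.7 -0.5]
[-0.228, -0.003, 0.435, -0.198, 0.193, -0.471, 1]
-1 0.0 [-0.42  0.19  1.79  0.    1.17  1.46]
t 20.1 pos [0.5665 0.3293 0.2583] q [ 0.58  0.49  1.43 -0.65  1.68  0.61] F [-0.3  0.7 -0.5]
[-0.745, 0.004, 0.954, 0.237, 0.17, 0.576, 1]
-1 0.0 [ 0.07  0.15  1.83 -0.    1.16  1.59]
t 20.1 pos [0.5665 0.3293 0.2583] q [ 0.58  0.49  1.43 -0.65  1.68  0.61] F [-0.3  0.7 -0.5]
[-0.228, -0.003, 0.435, 0.193, 0.199, 0.473, 1]
```

```bash
python3 -m handwheel '[[-0.15,0,0.1,0.237,0.17,0.576,1],[-0.4,0,0.4,0.237,0.17,0.576,1],[-0.5,0,0.6,0.237,0.17,0.576,1],[-0.745,0.004,0.954,0.237,0.17,0.576,1],[-0.745,0.004,0.954,0.237,0.17,0.576,1],[-0.745,0.004,0.954,0.237,0.17,0.576,1],[-0.745,0.004,0.954,0.237,0.17,0.576,1],[-0.745,0.004,0.954,0.237,0.17,0.576,1],[-0.745,0.004,0.954,0.237,0.17,0.576,1],[-0.745,0.004,0.954,0.237,0.17,0.576,1],[-0.745,0.004,0.954,0.237,0.17,0.576,1],[-0.745,0.004,0.954,0.237,0.17,0.576,1]]'|egrep 'time|eef|contact'; python3 - <<'E'
from mv import *; from plant import eyes; import cv2
rows([down(.5894,-.1508,.2,-.303-np.pi/2)],1)
np.save('wp.npy',eyes.camera_params('wrist'),allow_pickle=True)
im=eyes.read_camera('wrist'); cv2.imwrite('pics/w1.png',im[:,:,::-1])
E
```

```text
time: 21.6
eef_pos: [0.5878, -0.1508, 0.1976]
contact_force: [0.3, -0.1, -0.7]
t 21.6 pos [ 0.5878 -0.1508  0.1976] q [-0.42  0.19  1.79 -0.    1.17  1.46] F [ 0.3 -0.1 -0.7]
[0.004, -0.001, -0.006, -0.0, 0.002, -0.0, 1]
```

View pics/w1.png

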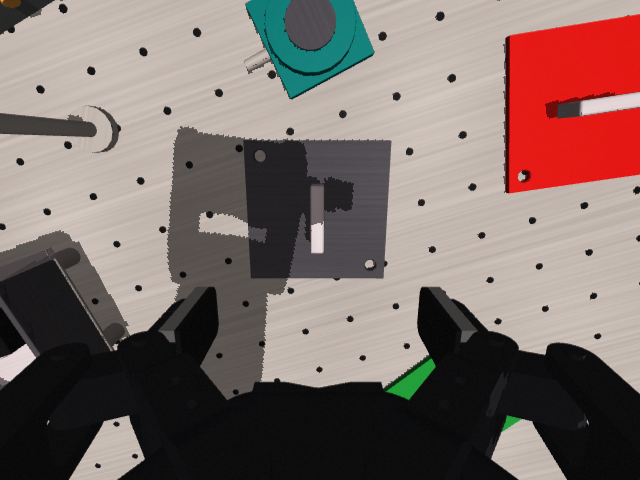

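The wrist view shows the dark cover: corners (244,141), (391,141), (383,278), (250,278); holes (260,156) and (370,265); handle from (317,184) to (317,253). I refine the pose.

```bash
python3 - <<'E'
import fit; from fit import *; from mv import *
P=np.load('wp.npy',allow_pickle=True).item(); o=fit.proj; fit.proj=lambda n,X:o(n,X,P)
L=[(53,53,6),(-53,-53,6),(67,67,6),(67,-67,6),(-67,-67,6),(-67,67,6),(30,0,40),(-30,0,40)]
v,r=fit.fit([('wrist',L,[(260,156),(370,264.5),(244,141),(391,141),(383,278),(250,278),(317.5,184),(317,253)])],[.589,-.15,-.3])
print(v,r.round(1).tolist())
c=down(v[0],v[1],.2,v[2]-np.pi/2); d=lambda z:down(v[0],v[1],z,v[2]-np.pi/2)
rows([d(.2),d(.1),d(.06),d(.030)],1)
E
```

```text
Traceback (most recent call last):
AttributeError: 'function' object has no attribute 'proj'
```

```bash
python3 - <<'E'
import fit as F; from mv import *
P=np.load('wp.npy',allow_pickle=True).item(); o=F.proj; F.proj=lambda n,X:o(n,X,P)
L=[(53,53,6),(-53,-53,6),(67,67,6),(67,-67,6),(-67,-67,6),(-67,67,6),(30,0,40),(-30,0,40)]
v,r=F.fit([('wrist',L,[(260,156),(370,264.5),(244,141),(391,141),(383,278),(250,278),(317.5,184),(317,253)])],[.589,-.15,-.3])
print(v,r.round(1).tolist())
d=lambda z:down(v[0],v[1],z,v[2]-np.pi/2)
rows([d(.2),d(.1),d(.06),d(.030)],1)
E
```

```text
[ 0.59061932 -0.15213236 -0.30701141] [[-0.5, -0.4], [0.0, 0.6], [-0.7, -1.4], [0.6, -0.8], [0.2, 0.2], [0.6, -0.2], [-0.2, 1.5], [0.1, 0.8]]
t 21.65 pos [ 0.5884 -0.1505  0.1981] q [-0.42  0.19  1.79 -0.    1.17  1.46] F [ 0.1  0.3 -0.4]
[0.007, 0.002, -0.005, 0.0, 0.002, 0.002, 1]
[0.008, 0.002, 0.245, 0.0, 0.002, 0.002, 1]
[0.008, 0.002, 0.345, 0.0, 0.002, 0.002, 1]
[0.009, 0.002, 0.42, 0.0, 0.002, 0.002, 1]
```

```bash
python3 -m handwheel '[[0.004,0.002,0.13,0,0.002,0.002,1],[0.007,0.002,0.28,0,0.002,0.002,1],[0.007,0.002,0.38,0,0.002,0.002,1],[0.007,0.002,0.417,0,0.002,0.002,1],[0.007,0.002,0.417,0,0.002,0.002,1],[0.007,0.002,0.417,0,0.002,0.002,-1],[0.007,0.002,0.417,0,0.002,0.002,-1],[0.007,0.002,0.417,0,0.002,0.002,-1],[0.007,0.002,0.417,0,0.002,0.002,-1],[0.007,0.002,0.417,0,0.002,0.002,-1],[0.007,0.002,0.417,0,0.002,0.002,-1]]' 50; python3 - <<'E'
from mv import *
rows([])
E
```

```text
time: 23.02
eef_pos: [0.5927, -0.1519, 0.0343]
tcp_rot: [0.988, -0.154, 0.003, 0.0]
contact_force: [-0.5, -0.5, 4.9]
opening: 0.132
finger_force: 51.5
t 23.02 pos [ 0.5927 -0.1519  0.0343] q [-0.42  0.41  1.86  0.    0.87  1.46] F [-0.5 -0.5  4.9]
```

```bash
python3 -m handwheel '[[0,0,-0.02,0,0,0,-1],[0,0,-0.06,0,0,0,-1],[0,0,-0.15,0,0,0,-1],[0,0,-0.3,0,0,0,-1],[0,0,-0.45,0,0,0,-1],[0,0,-0.5,0,0,0,-1],[0,0,-0.5,0,0,0,-1]]'; python3 - <<'E'
from mv import *
c,s=np.cos(ENC[2]),np.sin(ENC[2]); x,y=ENC[0]+.0027*c,ENC[1]+.0027*s
rows([down(x,y,.22,ENC[2]-np.pi/2)],-1)
E
```

```text
time: 23.9
eef_pos: [0.5916, -0.1517, 0.235]
tcp_rot: [0.988, -0.154, 0.004, 0.001]
contact_force: [0.1, -0.5, -3.0]
opening: 0.135
finger_force: 50.7
t 23.9 pos [ 0.5916 -0.1517  0.235 ] q [-0.42  0.15  1.76  0.    1.22  1.46] F [ 0.1 -0.5 -3. ]
[-0.261, -0.688, 0.035, 0.0, -0.003, -0.113, -1]
```

```bash
python3 -m handwheel '[[-0.03,-0.08,0,0,0,-0.02,-1],[-0.08,-0.2,0,0,-0.003,-0.05,-1],[-0.13,-0.34,0,0,-0.003,-0.08,-1],[-0.18,-0.48,0,0,-0.003,-0.1,-1],[-0.23,-0.61,0,0,-0.003,-0.113,-1],[-0.261,-0.688,0.03,0,-0.003,-0.113,-1],[-0.261,-0.688,0.08,0,-0.003,-0.113,-1],[-0.261,-0.688,0.12,0,-0.003,-0.113,-1],[-0.261,-0.688,0.12,0,-0.003,-0.113,-1],[-0.261,-0.688,0.12,0,-0.003,-0.113,-1]]'; python3 - <<'E'
from mv import *; from plant import eyes; import cv2
rows([])
s=monitor.get_state();np.save('wp2.npy',dict(eyes.camera_params('wrist'),p=s['eef_pos'],r=s['tcp_rot']),allow_pickle=True)
im={n:eyes.read_camera(n)[:,:,::-1] for n in('wrist','top','side')}
for n in im: cv2.imwrite(f'pics/h_{n}.png',im[n])
C=np.zeros((600,800,3),np.uint8)
C[:340,:600]=im['wrist'][60:400,20:620]
C[340:,:400]=cv2.resize(im['side'][235:365,140:340],(400,260),interpolation=cv2.INTER_CUBIC)
C[340:,400:]=cv2.resize(im['top'][165:295,140:340],(400,260),interpolation=cv2.INTER_CUBIC)
cv2.imwrite('pics/comp.png',C)
E
```

```text
time: 25.15
eef_pos: [0.576, 0.1413, 0.185]
tcp_rot: [1.0, 0.022, -0.002, 0.0]
contact_force: [1.0, -0.6, -2.3]
opening: 0.127
finger_force: 50.6
t 25.15 pos [0.576  0.1413 0.185 ] q [0.07 0.17 1.84 0.   1.14 1.6 ] F [ 1.  -0.6 -2.3]
```

View pics/comp.png

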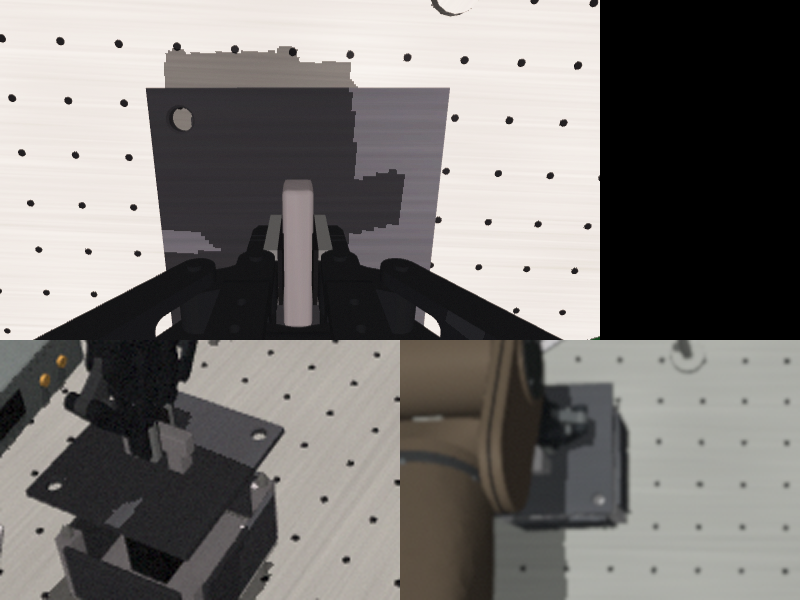

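Hovering: the cover hangs level over the standing panels. In the wrist view its far corners are at (146,88) and (450,88), the hole at (182,119). In the side view the holes are at (55,486) and (260,435). I fit its pose in the hand.

```bash
python3 - <<'E'
import fit as F; from mv import *; from scipy.optimize import least_squares
W=np.load('wp2.npy',allow_pickle=True).item()
np.set_printoptions(precision=4,suppress=True)
p=W['p']; print(p,Ro.from_quat(W['r']).as_matrix().round(3).tolist(), 'cam',(-W['R'].T@W['t']-p))
Lw=[(67,67,6),(67,-67,6),(53,53,6),(30,0,40)]; pw=[(166,148),(470,148),(202,179),(318.5,250)]
Ls=[(67,67,6),(-67,-67,6),(-67,67,6),(53,53,6),(-53,-53,6)]; ps=[(153.5,310.5),(282,280.5),(233.5,345),(167.5,308),(270,282.5)]
def world(v,L): 
    return Ro.from_euler('zyx',[v[3],v[4],v[5]]).apply(np.array(L)/1000)+v[:3]
Ps={'w':W,'s':None}
def f(v,cams):
    o=[]
    if 'w' in cams:o.append(F.proj('wrist',world(v,Lw),W)-pw)
    if 's' in cams:o.append(F.proj('side',world(v,Ls))-ps)
    o=np.concatenate(o).ravel(); return np.r_[o,(v[4:]-0)/.01,(v[2]-.152)/.002]
for c in('w','s','ws'):
    s=least_squares(f,[.573,.142,.152,.047,0,0],args=(c,)); print(c,s.x,s.fun.round(1))
E
```

```text
[0.576  0.1413 0.185 ] [[0.999, 0.044, -0.004], [0.044, -0.999, -0.0], [-0.004, -0.0, -1.0]] cam [0.0655 0.0027 0.1232]
w [ 0.5736  0.1405  0.1498  0.044   0.0056 -0.0006] [ 0.6 -0.6  0.1 -0.4 -0.8  0.5  0.1  0.5  0.6 -0.1 -1.1]
s [ 0.571   0.1425  0.1512  0.0414 -0.     -0.0011] [-0.7  0.4  0.8 -0.5  0.2 -0.2 -0.3 -0.5  0.   0.5 -0.  -0.1 -0.4]
ws [ 0.5736  0.1405  0.1488  0.0439 -0.0018 -0.0012] [ 1.  -0.5 -0.5 -0.2 -0.5  0.5 -0.2  0.7 -0.8  0.1  0.1 -0.8 -0.2 -0.9
 -0.4 -0.9 -0.6  0.2 -0.2 -0.1 -1.6]
```

```bash
python3 -m handwheel '[[0,-0.001,0.03,0,0,0.001,-1],[0,-0.001,0.06,0,0,0.001,-1],[0,-0.001,0.08,0,0,0.001,-1],[0,-0.001,0.095,0,0,0.001,-1],[0,-0.001,0.095,0,0,0.001,-1]]'|egrep 'time|eef|contact'; for i in 1 2; do python3 -m handwheel '[[0,0,0.005,0,0,0,-1],[0,0,0.01,0,0,0,-1],[0,0,0.01,0,0,0,-1]]'|egrep 'time|eef|contact';done
```

```text
time: 25.92
eef_pos: [0.5751, 0.1428, 0.1462]
contact_force: [0.3, -0.1, -2.8]
time: 26.3
eef_pos: [0.5757, 0.1427, 0.1432]
contact_force: [-0.3, -0.3, -2.4]
time: 26.68
eef_pos: [0.5758, 0.1425, 0.139]
contact_force: [0.2, -0.9, -2.5]
```

```bash
for i in 1 2; do python3 -m handwheel '[[0,0,0.003,0,0,0,-1],[0,0,0.003,0,0,0,-1],[0,0,0.003,0,0,0,-1]]'|egrep 'time|eef|contact';done
```

```text
time: 27.05
eef_pos: [0.5757, 0.1426, 0.138]
contact_force: [1.6, -1.7, -1.4]
time: 27.42
eef_pos: [0.5757, 0.1427, 0.1368]
contact_force: [0.8, -2.3, -0.6]
```

```bash
for i in 1 2; do python3 -m handwheel '[[0,0,0.003,0,0,0,-1],[0,0,0.003,0,0,0,-1],[0,0,0.003,0,0,0,-1]]'|egrep 'time|eef|contact';done
```

```text
time: 27.8
eef_pos: [0.5757, 0.1426, 0.1365]
contact_force: [-2.3, -3.3, 5.3]
time: 28.18
eef_pos: [0.5756, 0.1427, 0.1363]
contact_force: [-5.2, -3.0, 10.4]
```

The TCP stopped at 0.1365, which puts the cover's underside at about 0.102, so it is seated on the posts. I release and retreat.

```bash
python3 -m handwheel '[[0,0,-0.003,0,0,0,-1],[0,0,-0.003,0,0,0,-0.5],[0,0,-0.003,0,0,0,0],[0,0,-0.003,0,0,0,0.3],[0,0,-0.003,0,0,0,0.3],[0,0,-0.003,0,0,0,0.3],[0,0,-0.03,0,0,0,0.3],[0,0,-0.08,0,0,0,0.3],[0,0,-0.18,0,0,0,0.3],[0,0,-0.28,0,0,0,0.3],[-0.2,0,-0.38,0,0,0,0.3],[-0.2,0,-0.38,0,0,0,0.3]]'; python3 - <<'E'
import fit as F, numpy as np, cv2
from plant import eyes; from mv import ENC
im=eyes.read_camera('side'); g=cv2.cvtColor(im,cv2.COLOR_RGB2GRAY); cv2.imwrite('pics/end_side.png',im[:,:,::-1])
cv2.imwrite('pics/end_top.png',eyes.read_camera('top')[:,:,::-1])
m=(g<110).astype(np.uint8)
# predicted corners vs nearest strong corners (side cam enclosure bias included)
V=[.5718,.1416,.05]
pr=F.proj('side',F.world(V,[(67,67,108),(-67,-67,108),(-67,67,108),(67,-67,108),(53,53,110),(-53,-53,110)]))
c=cv2.goodFeaturesToTrack(g,400,.01,2)[:,0]
for u in pr: k=np.argmin(np.linalg.norm(c-u,axis=1)); print(u.round(1),c[k],'gray',g[int(round(u[1])),int(round(u[0]))])
E
```

```text
time: 29.68
eef_pos: [0.4954, 0.1395, 0.2907]
tcp_rot: [1.0, 0.022, 0.001, -0.0]
contact_force: [-0.0, 0.9, -0.4]
opening: 0.651
finger_force: 0.0
[159.7 333.2] [160. 334.] gray 73
[283.8 301.5] [282. 302.] gray 152
[237.8 366.2] [232. 367.] gray 30
[212.  275.3] [208. 277.] gray 144
[173.2 328.8] [162. 329.] gray 106
[271.5 303.7] [271. 302.] gray 97
```

```bash
python3 -c "
from plant import ctrl; print(ctrl.sign_off())"
```

```text
the job is handed in; nothing more can be done
None
```

I folded all three panels up against the posts, lowered the cover over both pins until it stopped at the post tops (underside at about 0.102 m) and released it. I handed the job in at about 30 s. The sign-off returned no verdict, and I checked the final seating only by numbers, not with a last picture.

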